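# Close, pin and hold down the hinged-leaf fixture

## Task

A blank is lying in the hinged-leaf fixture, ready to be clamped: swing the leaf down over it by its ball knob until it rests on the two spring plungers, then take the round-headed locating pin out of the pin block, push it down through the hole in the leaf into the hole of the base, and press on its head so that the springs give way and the leaf is fully shut. Finish still holding the pin pressed down like that: do not let go, because the leaf would spring up and the swing bolts are to be tightened by somebody else while you hold it shut. Leave the other things on the bench where they are.

Things in the scene. Friction and masses are not known exactly. Their poses are not given: they have to be found in the camera images.
- fixture: Hinged-leaf workholding fixture, bolted down: dark steel block 145 x 120 mm, top 45 mm above the bench, on an aluminium subplate 190 x 150 x 12 mm, with a flat blank in its nest. Origin on the bench below it (subplate spans x -100 to +90 mm). z up; x level, from pin hole to hinge; y along the hinge. Two swing bolts lie open at its sides (to y +-95 mm, at 28 mm height).
- leaf (a joint): Angle of the leaf (rad): 0 fully shut and level, grows as it opens upward (1.57 upright), stop at 1.9. The hinge is stiff (0.26 N m), so the leaf (0.22 kg) stays where it is left; moving it by the knob takes about 3 N. Spring plungers hold it up at about 0.05 rad; shutting it takes about 11 N down at the hole, and below about 6 N there it springs up again.
- hinge (a point): Point on the hinge axis, in the middle of the leaf's width, 51 mm above the bench, 60 mm along fixture x from the fixture's origin. The leaf is an aluminium frame with a window, 120 mm wide, 12 mm thick, reaching 130 mm from this axis.
- leaf_knob (a point): Centre of the black ball knob (28 mm diameter) on the leaf's free edge, 158 mm from the hinge axis and 28 mm beyond the leaf's edge, on a stem of 10 mm diameter. Its position is the hinge point + 158 mm x (-cos(leaf) along fixture x, +sin(leaf) up). The leaf's frame turns with the leaf.
- leaf_hole (a point): Centre of the upper mouth of the through hole in the leaf (14 mm diameter, 1.5 mm chamfer), 105 mm from the hinge axis, 6 mm above the leaf's middle plane, on its centre line. Axes turn with the leaf: z is its upward normal when shut. Below the leaf, 45 mm either side of the hole, stand the two spring plungers (8 mm diameter, 6 mm proud of the base).
- base_hole (a point): Centre of the mouth of the hole in the base block, 45 mm above the bench, 14 mm diameter, 32 mm deep, straight down; it lies right under the leaf's hole when the leaf is shut. Axes as the fixture.
- pin: Locating pin: steel shank 12 mm diameter and 40 mm long with a tapered nose (to 6 mm over the last 8 mm), under a plain round dark head 26 mm diameter and 38 mm high; 0.07 to 0.16 kg. Origin on its axis at the shoulder, where the shank meets the head; z points up through the head. It stands upright in an end hole of the pin block with its shoulder on the block's top.
- pin_tip (a point): Tip of the pin's shank, on its axis, 40 mm below the shoulder.
- pin_block: Aluminium pin block, fixed, 170 x 50 x 45 mm high, origin under its centre on the bench, long side along its x, three 14 mm through holes at x -60, 0 and +60 mm; the middle one is empty. It stands to the left or right of the fixture.
- driver: T-handle nut driver in the other end hole of the pin block: collar 20 mm and shank 11 mm diameter, black crossbar 80 mm long and 16 mm thick, top 49 mm above the block. Origin at its shoulder on the block's top. Not needed.
- tray: Grey open parts tray with collars and screws, fixed, 170 x 110 x 35 mm, origin under its centre; on the other side of the fixture from the pin block. Not needed.
- caliper: Slide caliper lying flat behind the fixture, 165 mm long, 14 mm thick. Not needed.
- spare_blank: Flat steel blank 58 x 76 x 4 mm lying on the bench in front to the left. Not needed.
- screwdriver: Screwdriver lying on the bench in front to the right. Not needed.
- jar: Closed amber glass jar with black cap, 56 mm diameter, 75 mm high, behind the fixture on the left. Not needed.
- angle_plate: Small L-shaped steel angle plate, 60 x 50 mm, 60 mm high, behind the fixture on the right. Not needed.

How it is judged:
By the outcome, as a careful person would: the job done as asked, in the order asked, and still so for the second after the job is handed in, while the arm keeps its last pose, push and grip.
It also fails if it takes over 54 s, if anything falls off the work surface, if the arm or the gripper's body presses on something with over 40 N, if the wrist force passes 120 N, or if a joint passes its speed limit or range.

## Robot

A 6-joint arm with a two-finger parallel gripper is mounted at the origin on the work surface. World frame = base frame: x ahead of the robot, y to its left, z up, the work surface at z = 0. Lengths are in m, angles in rad, forces in N, time in s.
With the tool pointing down it reaches from about 0.3 to 1 m from the base axis. Payload 5.1 kg.
Tool frame: the origin (TCP) lies between the finger pads; the fingertips stand 14 mm ahead of it and the grasp point (between the pads) lies 5 mm behind it (robot.tips_ahead is the distance from the TCP to the fingertips, in m); z points along the fingers, y is the line along which they close (so a half turn about z gives the same grasp; the last joint's range is limited). The gripper opens to 95 mm and grips with 3 to 60 N. Pads are 20 mm wide; open, the fingers measure 119 mm over their backs; the gripper's body (75 mm by 180 mm) begins 59 mm behind the grasp point.
Start: joints at [-1.285, 0.124, 1.65, -0, 1.367, -0.083], TCP at [0.234, -0.606, 0.229] pointing down, gripper open.
Joint ranges: [-2.61, 2.61], [-1.02, 2.33], [0.03, 2.71], [-1.35, 4.49], [0.32, 2.68], [-2.91, 2.91]. Speed limits (rad/s): [2.57, 2.57, 3.14, 3.14, 3.14, 3.14].

## Interface

Orientations are given as [roll, pitch, yaw] about the fixed x, y, z axes, in that order (R = Rz(yaw) Ry(pitch) Rx(roll)).
In Python, from bench import robot, imaging gives the robot as it stands.
- The arm moves only by the shell command python3 -m creep 'ROWS' [OPENING]. ROWS is JSON, one flat list of numbers, 6 for each row, row after row: the shift along the tool's x, y, z in mm, then the turn, a rotation vector about the tool's x, y, z in degrees. A call has exactly 8 rows; each row shifts and turns the commanded pose from where the row before left it, along the tool's axes as they then stand; what a row does not reach is not made up. A row lasts 1/8 s, in which the tool goes at most 62.5 mm and 10.7 degrees, less where a joint would pass 70% of its speed; a pose out of reach is approached as far as the arm can. A call with a gripper value outside its range is refused whole. OPENING is the finger opening in mm, from 0 to 95.1, set as the call begins (- or left out, the last holds). The fingers move at their own pace and stop on an object; the grip force is fixed at half the most. Time passes only in rows, so rows that do not move let the fingers close, or fill a call up. It gives the time, the measured TCP pose, the force, the opening and the grip force at its end, in the units of the state.
- robot.state(): the state, without advancing time (a new reading comes with each control period).
- imaging.get_image(name): name is "scene" or "top" or "wrist"; returns the picture (420x560x3 uint8, blue, green, red); there is no depth.
- imaging.get_calibration(name): a dict with "K" (3x3 intrinsics, pixels), "distortion" ([k1, k2, p1, p2, k3] as OpenCV has them; the pictures are not rectified), "position" and "rotation" of the camera in the world. Camera axes: x right, y down, z forward; pixel columns grow to the right and rows downward; lengths in m; the calibration is good to about 2 mm. A picture is of the moment at which its call begins: read the wrist's pose just before it. get_calibration takes no time and is no camera call; for the wrist camera it gives the pose at the moment of the call.
- robot.job_done(): hands the job in; it is judged then, once.
The state is a dict: "time": time; "q": joint angles; "joint_vel": joint speeds; "tau": joint torques, N m; "eef_pos": TCP position; "tcp_rot": TCP orientation; "contact_force": force on the tool from outside, world axes, zero at the start; "torque": the same for the moment, N m; "finger_gap": finger opening in m; "grip_force": force on a finger pad.
Only numpy, scipy, OpenCV 4.12 (cv2) and the standard library are available. Lean on these libraries where they do the work, as an engineer would, in place of code of your own. Each camera call takes 0.05 s, during which the arm holds its last target. There are 200 camera calls.

## Working session

There is one attempt and no reset: what is moved stays moved. The work goes in short steps, Python scripts to look and compute and a shell command to move; the robot and the scene stay as the last step left them, time stands still between calls to the robot, and variables do not carry over. Pictures are saved under pics/ and viewed, at most 10 in all, crops included, and the job is handed in when it is done.

```bash
mkdir -p pics; ls
python3 - <<'E'
from bench import robot, imaging
import cv2
for n in("scene","top"):
    cv2.imwrite(f"pics/{n}0.png",imaging.get_image(n))
    c=imaging.get_calibration(n);print(n,c)
s=robot.state();print(s)
E
```

```text
pics
scene {'K': array([[388.81829298,   0.        , 279.24819968],
       [  0.        , 388.81829298, 212.53815203],
       [  0.        ,   0.        ,   1.        ]]), 'distortion': array([-0.00955558,  0.        ,  0.        ,  0.        ,  0.        ]), 'position': array([ 1.10698894, -0.02057208,  0.59452557]), 'rotation': array([-2.32364286, -0.00312125,  1.51299191])}
top {'K': array([[452.77426432,   0.        , 271.73298716],
       [  0.        , 452.77426432, 210.08084444],
       [  0.        ,   0.        ,   1.        ]]), 'distortion': array([-0.02964752,  0.        ,  0.        ,  0.        ,  0.        ]), 'position': array([ 4.95423536e-01, -6.57390396e-04,  9.02845157e-01]), 'rotation': array([-3.03051847,  0.00555056, -1.54479548])}
{'time': 0.1, 'q': array([-1.28461149e+00,  1.24450737e-01,  1.65153191e+00, -4.13572812e-05,
        1.36747742e+00, -8.26230161e-02]), 'joint_vel': array([ 0.00120072,  0.00014759, -0.00305221,  0.00169126, -0.00165167,
       -0.0013978 ]), 'tau': array([ 8.26712949e-04, -4.18879008e+01, -3.61098433e+01,  7.77945668e-02,
        4.61732852e-02, -7.76760544e-05]), 'eef_pos': array([ 0.23412044, -0.60578458,  0.22750618]), 'tcp_rot': array([-3.13972828e+00, -1.13763596e-04,  3.68816133e-01]), 'contact_force': array([ 0.15179435,  0.43493738, -0.25683495]), 'torque': array([ 0.00076623, -0.00284315,  0.00142592]), 'grip_force': 0.0, 'finger_gap': 0.09492433418900419}
```

View pics/top0.png

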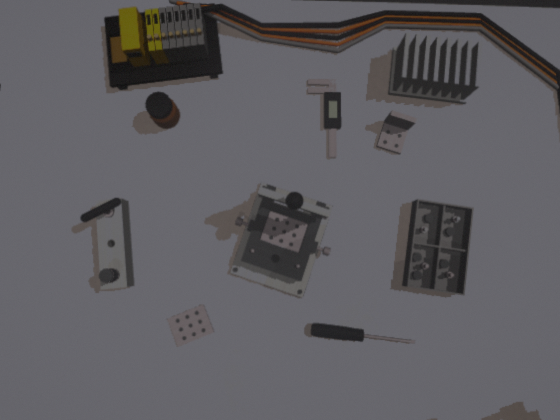

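View pics/scene0.png

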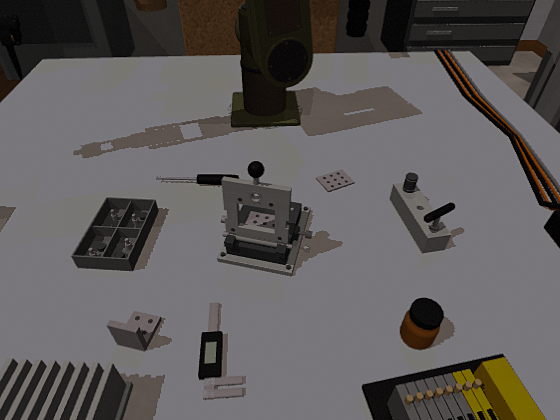

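Run:
```python
import cv2,numpy as np
t=cv2.imread("pics/top0.png");s=cv2.imread("pics/scene0.png")
g=lambda im:np.clip(im.astype(float)*1.6,0,255).astype(np.uint8)
r=lambda im,x,y,w,h,f:cv2.resize(g(im[y:y+h,x:x+w]),None,fx=f,fy=f,interpolation=cv2.INTER_CUBIC)
out=np.zeros((600,800,3),np.uint8)
a=r(t,220,175,120,130,4.6);out[:a.shape[0],:a.shape[1]]=a
a=r(t,75,190,65,110,4.6)[:, :240];out[:a.shape[0],555:555+a.shape[1]]=a
cv2.imwrite("pics/crop.png",out)
```

```text
(no output)
```

View pics/crop.png

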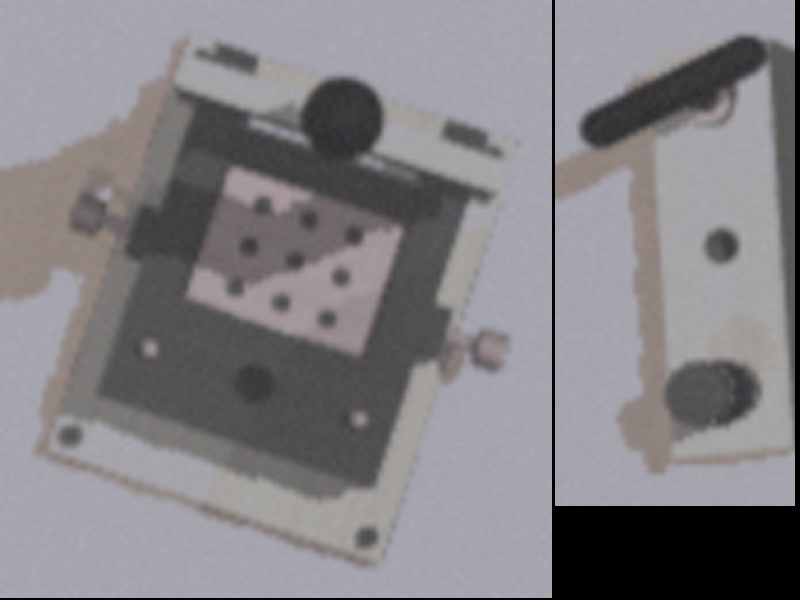

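```bash
cat > h.py <<'E'
import cv2,numpy as np
from bench import robot,imaging
from scipy.spatial.transform import Rotation as R
def rot(r): return R.from_euler('xyz',r).as_matrix()
def ray(c,px):
    p=cv2.undistortPoints(np.array([[px]],float),c['K'],np.array(c['distortion']))[0,0]
    return np.array(c['position']),rot(c['rotation'])@[p[0],p[1],1]
def atz(c,px,z):
    o,d=ray(c,px);return o+d*(z-o[2])/d[2]
def proj(c,P):
    P=np.atleast_2d(np.array(P,float));Rm=rot(c['rotation']);X=(P-c['position'])@Rm
    return cv2.projectPoints(X.reshape(-1,1,3),np.zeros(3),np.zeros(3),c['K'],np.array(c['distortion']))[0][:,0]
E
python3 - <<'E'
from h import *
c=imaging.get_calibration("top")
f=lambda x,y:((x+.5)/4.6-.5+220,(y+.5)/4.6-.5+175)
g=lambda x,y:((x-555+.5)/4.6-.5+75,(y+.5)/4.6-.5+190)
P=lambda n,px,z:(print(n,atz(c,px,z).round(4)),atz(c,px,z))[1]
h=P('hole',f(255,384),.045)
a=P('pl1',f(148,348),.051);b=P('pl2',f(358,419),.051);print('mid',(a+b)/2,np.degrees(np.arctan2(*(a-b)[[1,0]]))-90,np.linalg.norm(a-b))
a=P('sp1',f(48,452),.012);b=P('sp2',f(375,562),.012);print(np.degrees(np.arctan2(*(a-b)[[1,0]]))-90,np.linalg.norm(a-b))
a=P('b1',f(100,398),.045);b=P('b2',f(372,487),.045);print(np.degrees(np.arctan2(*(a-b)[[1,0]]))-90,np.linalg.norm(a-b))
m=P('mid hole',g(722,245),.045)
p=P('pin',g(698,394),.083);d=(p-m)[:2];print(np.degrees(np.arctan2(d[1],d[0])),np.linalg.norm(d))
P('driver',g(712,103),.045)
k=f(343,118)
for th in(1.3,1.4,1.5,1.57,1.65,1.75):
    z=.051+.158*np.sin(th);q=atz(c,k,z)
    yaw=np.radians(-18);ex=np.array([np.cos(yaw),np.sin(yaw)])
    print(th,q.round(4),(q[:2]-h[:2])@ex,'pred',.105-.158*np.cos(th))
cs=imaging.get_calibration("scene")
for n,z,X in(('hole',.0,h),):pass
# scene view: knob (256,170), pin head top (411,177)
o1,d1=ray(c,k);o2,d2=ray(cs,(256.5,169.5))
A=np.c_[d1,-d2];s=np.linalg.lstsq(A,o2-o1,rcond=None)[0];print('knob tri',o1+d1*s[0],o2+d2*s[1])
print('scene pin head',atz(cs,(411,177),.083))
w=imaging.get_calibration("wrist");print(w, robot.state()['eef_pos'])
E
```

```text
hole [ 0.5001 -0.002   0.045 ]
pl1 [0.5135 0.042  0.051 ]
pl2 [ 0.487  -0.0442  0.051 ]
mid [ 0.50026682 -0.0010991   0.051     ] -17.1134201930644 0.09013729362284355
sp1 [0.4693 0.085  0.012 ]
sp2 [ 0.4269 -0.0545  0.012 ]
-16.890951937673293 0.1458590053659695
b1 [0.4927 0.0613 0.045 ]
b2 [ 0.4596 -0.0507  0.045 ]
-16.491629578987073 0.11685903661753394
mid hole [0.5204 0.3108 0.045 ]
pin [0.4608 0.3028 0.083 ]
-172.38012781605292 0.06020975522812135
driver [0.5793 0.3188 0.045 ]
1.3 [ 0.5896 -0.0293  0.2032] 0.09355876233486637 pred 0.0627351850773152
1.4 [ 0.5891 -0.0292  0.2067] 0.09307214826127011 pred 0.0781451914217619
1.5 [ 0.5889 -0.0291  0.2086] 0.09280440144376506 pred 0.09382352213650294
1.57 [ 0.5888 -0.0291  0.209 ] 0.09274872604456164 pred 0.10487418037970414
1.65 [ 0.5889 -0.0291  0.2085] 0.09281840440735828 pred 0.11750110043146395
1.75 [ 0.5892 -0.0292  0.2065] 0.09310468582214897 pred 0.13316287679261973
knob tri [ 0.5890059  -0.02912157  0.20769452] [ 0.58904111 -0.02699126  0.20761203]
scene pin head [0.46639514 0.30034024 0.083     ]
{'K': array([[320.21342587,   0.        , 274.86397555],
       [  0.        , 320.21342587, 206.55291261],
       [  0.        ,   0.        ,   1.        ]]), 'distortion': array([-0.06649658,  0.        ,  0.        ,  0.        ,  0.        ]), 'position': array([ 0.30548884, -0.57810476,  0.38385263]), 'rotation': array([ 2.87185478e+00,  2.34043064e-03, -1.20168466e+00])} [ 0.23412044 -0.60578458  0.22750618]
```

The top picture shows the open leaf with its knob at about (294.6, 200.7) and the base hole at (275, 258.5). The pin head is at (106, 276) and the empty block hole at (111, 243). The fixture yaw is about -17° and the leaf angle about 1.5. I'll turn the tool to the fixture yaw and move towards the knob.

```bash
cat >> h.py <<'E'
YAW=np.radians(-17.0);EX=np.array([np.cos(YAW),np.sin(YAW),0]);EY=np.array([-np.sin(YAW),np.cos(YAW),0])
HOLE=np.array([.5002,-.0015,.045])
HINGE=HOLE+.105*EX+[0,0,.006]
def togo(P,yaw=YAW):
    s=robot.state();Rm=rot(s['tcp_rot'])
    T=rot([np.pi,0,yaw])
    print('shift mm',((np.array(P)-s['eef_pos'])@Rm*1000).round(1),'turn',np.degrees(R.from_matrix(Rm.T@T).as_rotvec()).round(2),'F',s['contact_force'].round(1),'t',s['time'])
E
python3 -m creep '[0,0,-15,0,0,9.5, 0,0,-15,0,0,9.5, 0,0,-15,0,0,9.5, 0,0,-15,0,0,9.5, 15,-58,0,0,0,0, 15,-58,0,0,0,0, 15,-58,0,0,0,0, 15,-58,0,0,0,0]' 60; python3 -c "
from h import *
togo(HINGE+.158*(-np.cos(1.5)*EX+np.array([0,0,np.sin(1.5)]))+[0,0,.08])"
```

```text
time: 1.1
eef_pos: [0.3595, -0.3998, 0.2881]
tcp_rot: [-3.141, 0.0, -0.295]
contact_force: [0.4, -0.1, -1.2]
finger_gap: 0.0603
grip_force: 0.0
shift mm [ 1.126e+02 -4.218e+02 -3.000e-01] turn [-0.03  0.02  0.1 ] F [ 0.4 -0.1 -1.2] t 1.1
```

```bash
python3 -m creep '[16,-59,0,0,0,0, 16,-59,0,0,0,0, 16,-59,0,0,0,0, 16,-59,0,0,0,0, 16,-59,0,0,0,0, 16,-59,0,0,0,0, 10,-45,0,0,0,0, 0,0,0,0,0,0]'; python3 -c "
from h import *
togo(HINGE+.158*(-np.cos(1.5)*EX+np.array([0,0,np.sin(1.5)]))+[0,0,.08])
cv2.imwrite('pics/w1.png',imaging.get_image('wrist'));c=imaging.get_calibration('wrist')
for th in (1.4,1.5,1.6): print(th,proj(c,HINGE+.158*(-np.cos(th)*EX+np.array([0,0,np.sin(th)]))).round(1))
print(proj(c,[HOLE,robot.state()['eef_pos']+[0,0,-.014]]))"
```

```text
time: 2.1
eef_pos: [0.5768, -0.048, 0.2877]
tcp_rot: [-3.142, 0.002, -0.29]
contact_force: [-0.5, -0.8, 0.4]
finger_gap: 0.0597
grip_force: 0.0
shift mm [  7.1 -22.1  -0.9] turn [-0.    0.09  0.39] F [-0.5 -0.8  0.4] t 2.1
1.4 [[246.2 229.4]]
1.5 [[245.5 210.9]]
1.6 [[245.1 190.9]]
[[257.70581948 243.75669276]
 [277.02055031 254.68219879]]
```

View pics/w1.png

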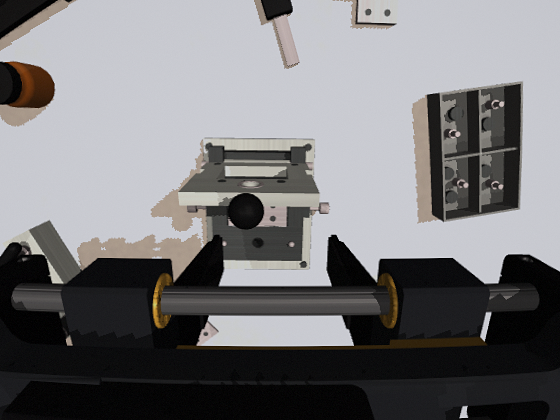

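The knob is at (246, 211) and the base hole at (258, 243). Both match the predictions for a leaf angle of 1.5. Next I go down on the knob and grip it.

```bash
python3 -m creep '[7,-22,0,0,0,0.3, 0,0,0,0,0,0, 0,0,0,0,0,0, 0,0,0,0,0,0, 0,0,0,0,0,0, 0,0,0,0,0,0, 0,0,0,0,0,0, 0,0,0,0,0,0]'; python3 -c "
from h import *
togo(HINGE+.158*(-np.cos(1.5)*EX+np.array([0,0,np.sin(1.5)]))+[0,0,-.005])"
```

```text
time: 3.15
eef_pos: [0.5893, -0.0316, 0.2887]
tcp_rot: [3.142, -0.0, -0.3]
contact_force: [-0.4, -0.1, 0.4]
finger_gap: 0.0604
grip_force: 0.0
shift mm [-0.2 -2.7 85.1] turn [ 0.   -0.   -0.17] F [-0.4 -0.1  0.4] t 3.15
```

```bash
python3 -m creep '[0,-2.5,20,0,0,0, 0,0,20,0,0,0, 0,0,20,0,0,0, 0,0,15,0,0,0, 0,0,10,0,0,0, 0,0,0,0,0,0, 0,0,0,0,0,0, 0,0,0,0,0,0]' && python3 -m creep '[0,0,0,0,0,0, 0,0,0,0,0,0, 0,0,0,0,0,0, 0,0,0,0,0,0, 0,0,0,0,0,0, 0,0,0,0,0,0, 0,0,0,0,0,0, 0,0,0,0,0,0]' 20; python3 -c "
from h import *
togo(HINGE+.158*(-np.cos(1.5)*EX+np.array([0,0,np.sin(1.5)]))+[0,0,-.005])
th=np.linspace(1.5,.05,25)
print(np.diff(np.c_[-158*np.cos(th),-158*np.sin(th)],axis=0).round(1).tolist())"
```

```text
time: 4.15
eef_pos: [0.5906, -0.0293, 0.2048]
tcp_rot: [-3.141, -0.002, -0.3]
contact_force: [-0.7, 0.7, -0.6]
finger_gap: 0.0601
grip_force: 0.0
time: 5.15
eef_pos: [0.5902, -0.0287, 0.2037]
tcp_rot: [-3.141, -0.0, -0.3]
contact_force: [1.8, 4.6, -0.5]
finger_gap: 0.0265
grip_force: 30.0
shift mm [-0.2  0.3  0.1] turn [-0.06 -0.01 -0.16] F [ 1.8  4.6 -0.5] t 5.15
[[-9.5, 1.0], [-9.4, 1.5], [-9.3, 2.1], [-9.2, 2.7], [-9.0, 3.2], [-8.8, 3.7], [-8.5, 4.3], [-8.3, 4.8], [-8.0, 5.3], [-7.6, 5.7], [-7.3, 6.2], [-6.9, 6.6], [-6.5, 7.0], [-6.0, 7.4], [-5.6, 7.7], [-5.1, 8.1], [-4.6, 8.4], [-4.1, 8.6], [-3.6, 8.9], [-3.0, 9.1], [-2.5, 9.2], [-1.9, 9.4], [-1.3, 9.5], [-0.8, 9.5]]
```

```bash
python3 -m creep '[-9.5,-0.5,1,0,0,0, -9.4,0,1.5,0,0,0, -9.3,0,2.1,0,0,0, -9.2,0,2.7,0,0,0, -9,0,3.2,0,0,0, -8.8,0,3.7,0,0,0, -8.5,0,4.3,0,0,0, -8.3,0,4.8,0,0,0]' && python3 -c "
from h import *
th=1.5-8*1.45/24
togo(HINGE+.158*(-np.cos(th)*EX+np.array([0,0,np.sin(th)]))+[0,0,-.005])"
```

```text
time: 6.15
eef_pos: [0.521, -0.0072, 0.1807]
tcp_rot: [-3.141, -0.0, -0.3]
contact_force: [1.4, 4.7, 2.4]
finger_gap: 0.0265
grip_force: 30.0
shift mm [0.3 0.6 0.4] turn [-0.02 -0.01 -0.17] F [1.4 4.7 2.4] t 6.15
```

```bash
python3 -m creep '[-8,0,5.3,0,0,0, -7.6,0,5.7,0,0,0, -7.3,0,6.2,0,0,0, -6.9,0,6.6,0,0,0, -6.5,0,7,0,0,0, -6,0,7.4,0,0,0, -5.6,0,7.7,0,0,0, -5.1,0,8.1,0,0,0]' && python3 -m creep '[-4.6,0,8.4,0,0,0, -4.1,0,8.6,0,0,0, -3.6,0,8.9,0,0,0, -3,0,9.1,0,0,0, -2.5,0,9.2,0,0,0, -1.9,0,9.4,0,0,0, -1.3,0,9.2,0,0,0, 0,0,0,0,0,0]' && python3 -c "
from h import *
th=.05
togo(HINGE+.158*(-np.cos(th)*EX+np.array([0,0,np.sin(th)]))+[0,0,-.005])"
```

```text
time: 7.15
eef_pos: [0.4698, 0.0087, 0.1255]
tcp_rot: [-3.141, 0.002, -0.3]
contact_force: [1.5, 4.9, 1.2]
finger_gap: 0.0264
grip_force: 30.0
time: 8.15
eef_pos: [0.4495, 0.015, 0.0618]
tcp_rot: [-3.141, 0.002, -0.3]
contact_force: [3.5, 6.1, -1.9]
finger_gap: 0.0268
grip_force: 30.0
shift mm [0.6 0.9 7.9] turn [-0.04  0.12 -0.19] F [ 3.5  6.1 -1.9] t 8.15
```

```bash
python3 -m creep '[-0.3,0,2,0,0,0, -0.2,0,2,0,0,0, 0,0,2,0,0,0, 0,0,1.5,0,0,0, 0,0,0,0,0,0, 0,0,0,0,0,0, 0,0,0,0,0,0, 0,0,0,0,0,0]' && python3 -c "
from h import *
th=.05
togo(HINGE+.158*(-np.cos(th)*EX+np.array([0,0,np.sin(th)]))+[0,0,-.005])"
```

```text
time: 9.15
eef_pos: [0.4489, 0.0151, 0.0548]
tcp_rot: [-3.141, 0.003, -0.3]
contact_force: [1.3, 7.1, -0.7]
finger_gap: 0.0264
grip_force: 30.0
shift mm [1.1 0.9 0.9] turn [-0.04  0.15 -0.19] F [ 1.3  7.1 -0.7] t 9.15
```

```bash
python3 -m creep '[0,0,1,0,0,0, 0,0,1,0,0,0, 0,0,0,0,0,0, 0,0,0,0,0,0, 0,0,0,0,0,0, 0,0,0,0,0,0, 0,0,0,0,0,0, 0,0,0,0,0,0]' && python3 -c "
from h import *
th=.05
togo(HINGE+.158*(-np.cos(th)*EX+np.array([0,0,np.sin(th)]))+[0,0,-.005])"
```

```text
time: 10.15
eef_pos: [0.4488, 0.0152, 0.053]
tcp_rot: [-3.141, 0.003, -0.3]
contact_force: [0.7, 6.3, 1.9]
finger_gap: 0.0266
grip_force: 30.0
shift mm [ 1.2  0.9 -0.9] turn [-0.03  0.17 -0.19] F [0.7 6.3 1.9] t 10.15
```

```bash
python3 -m creep '[0,0,0.8,0,0,0, 0,0,0.8,0,0,0, 0,0,0,0,0,0, 0,0,0,0,0,0, 0,0,0,0,0,0, 0,0,0,0,0,0, 0,0,0,0,0,0, 0,0,0,0,0,0]' && python3 -m creep '[0,0,0,0,0,0, 0,0,0,0,0,0, 0,0,0,0,0,0, 0,0,0,0,0,0, 0,0,0,0,0,0, 0,0,0,0,0,0, 0,0,0,0,0,0, 0,0,0,0,0,0]' 56; python3 -c "
from h import *
th=.05
togo(HINGE+.158*(-np.cos(th)*EX+np.array([0,0,np.sin(th)]))+[0,0,-.005])"
```

```text
time: 11.15
eef_pos: [0.4488, 0.0152, 0.0517]
tcp_rot: [-3.141, 0.003, -0.3]
contact_force: [-1.2, 6.7, 3.5]
finger_gap: 0.0265
grip_force: 30.0
time: 12.15
eef_pos: [0.4503, 0.0145, 0.0525]
tcp_rot: [3.142, -0.0, -0.3]
contact_force: [0.1, -0.9, 0.1]
finger_gap: 0.0558
grip_force: 0.0
shift mm [-0.4  0.7 -1.4] turn [ 0.   -0.   -0.17] F [ 0.1 -0.9  0.1] t 12.15
```

```bash
python3 -m creep '[0,0,-25,0,0,0, 0,0,-35,0,0,0, 0,0,-38,0,0,0, -15,-56,0,0,0,0, -15,-56,0,0,0,0, -15,-56,0,0,0,0, -15,-56,0,0,0,0, -14,-55,0,0,0,0]' && python3 -c "
from h import *
import time
togo([.4608,.3028,.15])
for n in('wrist','top'):cv2.imwrite(f'pics/{n}2.png',imaging.get_image(n))
c=imaging.get_calibration('wrist')
print(proj(c,[[.4608,.3028,.083],[.5204,.3108,.045]]))
t=cv2.imread('pics/top2.png')[170:300,200:330]
w=cv2.imread('pics/wrist2.png')
cv2.imwrite('pics/m2.png',np.hstack([cv2.resize(w,(480,360)),cv2.resize(np.clip(t*1.6,0,255).astype(np.uint8),(320,360)) if 0 else cv2.resize(np.clip(t*1.6,0,255).astype(np.uint8),(320,360))]))"
```

```text
time: 13.15
eef_pos: [0.4617, 0.3049, 0.1506]
tcp_rot: [-3.141, -0.0, -0.299]
contact_force: [0.7, -0.1, 0.9]
finger_gap: 0.0561
grip_force: 0.0
shift mm [-0.2  2.3  0.6] turn [-0.01 -0.03 -0.15] F [ 0.7 -0.1  0.9] t 13.15
[[282.83346    224.16876197]
 [251.37097964 144.77542435]]
```

View pics/m2.png

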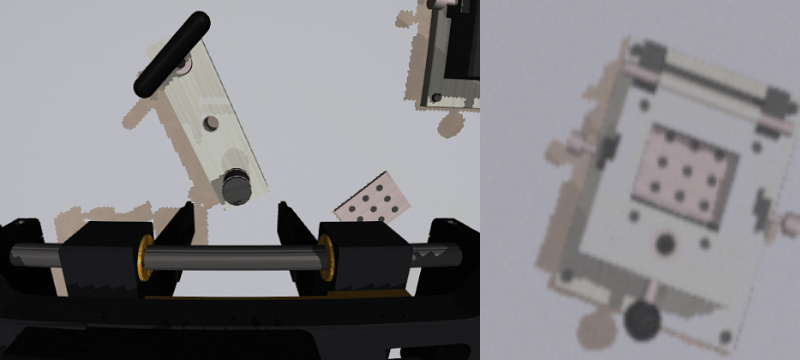

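The leaf is down on its plungers, with its hole at about (275, 258) in the top picture. In the wrist picture the pin head top is at about (276, 220) and the empty hole at about (245, 145). The arm was still moving then, so I'll measure again now that it has settled.

```bash
python3 -c "
from h import *
print(atz(imaging.get_calibration('top'),(275.2-.1,257.75-.1),.062))
togo([.4608,.3028,.15])
c=imaging.get_calibration('wrist');w=imaging.get_image('wrist')
print(proj(c,[[.4608,.3028,.083],[.5204,.3108,.045]]))
x,y=210,110
cr=cv2.resize(w[y:y+150,x:x+120],None,fx=4,fy=4,interpolation=cv2.INTER_CUBIC)
cv2.imwrite('pics/w3.png',cr)"
```

```text
[ 0.5008119 -0.0020713  0.062    ]
shift mm [0.5 4.5 0.6] turn [-0.08  0.01  0.13] F [ 1.  -0.7  0.5] t 13.25
[[282.83346    224.16876197]
 [251.37097964 144.77542435]]
```

View pics/w3.png

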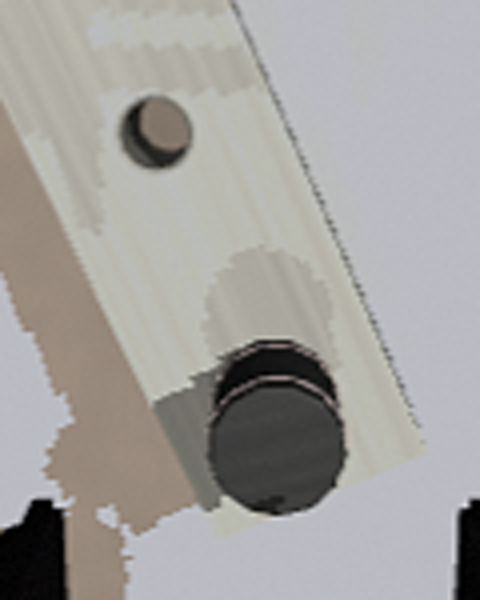

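The head top is centred at about (278.9, 221.1) and the empty hole at (248.6, 142.6).

```bash
python3 -c "
from h import *
c=imaging.get_calibration('wrist')
p=atz(c,(278.9,221.1),.083);m=atz(c,(248.6,142.6),.045);print(p,m,np.linalg.norm((p-m)[:2]))
togo(p*[1,1,0]+[0,0,.15])"
```

```text
[0.46387749 0.3025228  0.083     ] [0.52256727 0.30988646 0.045     ] 0.05914992233008289
shift mm [3.  1.7 0.3] turn [0.02 0.01 0.06] F [ 0.2 -0.6 -0. ] t 13.3
```

```bash
python3 -m creep '[3,2,0,0,0,0, 0,0,0,0,0,0, 0,0,0,0,0,0, 0,0,0,0,0,0, 0,0,0,0,0,0, 0,0,0,0,0,0, 0,0,0,0,0,0, 0,0,0,0,0,0]'; python3 -c "
from h import *
c=imaging.get_calibration('wrist');w=imaging.get_image('wrist')
a=cv2.imread('pics/w3.png');tm=cv2.resize(a,(120,150),interpolation=cv2.INTER_AREA)
def loc(x0,y0,x1,y1,u,v):
    t=tm[y0:y1,x0:x1];r=cv2.matchTemplate(w,t,cv2.TM_CCOEFF_NORMED);_,b,_,l=cv2.minMaxLoc(r)
    return b,(l[0]+u-210-x0,l[1]+v-110-y0)
for args,z in(((45,78,95,132,278.9,221.1),.083),((25,18,55,48,248.6,142.6),.045)):
    b,px=loc(*args);print(b,px,atz(c,px,z))
togo([.464,.303,.064])"
```

```text
time: 14.3
eef_pos: [0.4642, 0.3002, 0.1505]
tcp_rot: [3.142, -0.0, -0.3]
contact_force: [0.0, 0.9, -0.7]
finger_gap: 0.0556
grip_force: 0.0
0.9608908295631409 (270.9, 227.10000000000002) [0.46375437 0.30471384 0.083     ]
0.9577637910842896 (240.60000000000002, 148.60000000000002) [0.52261309 0.31256493 0.045     ]
shift mm [-1.  -2.7 86.4] turn [ 0.    0.   -0.16] F [ 0.6 -0.1 -0.2] t 14.35
```

```bash
python3 -m creep '[-2.3,-3.3,20,0,0,0, 0,0,20,0,0,0, 0,0,20,0,0,0, 0,0,15,0,0,0, 0,0,10,0,0,0, 0,0,1.5,0,0,0, 0,0,0,0,0,0, 0,0,0,0,0,0]' && python3 -m creep '[0,0,0,0,0,0, 0,0,0,0,0,0, 0,0,0,0,0,0, 0,0,0,0,0,0, 0,0,0,0,0,0, 0,0,0,0,0,0, 0,0,0,0,0,0, 0,0,0,0,0,0]' 18; python3 -c "
from h import *
togo([.463,.304,.064])"
```

```text
time: 15.35
eef_pos: [0.4636, 0.3043, 0.0649]
tcp_rot: [-3.14, -0.001, -0.3]
contact_force: [-0.4, -0.0, 0.1]
finger_gap: 0.0559
grip_force: 0.0
time: 16.35
eef_pos: [0.463, 0.304, 0.064]
tcp_rot: [3.142, -0.0, -0.3]
contact_force: [-0.3, -0.7, 0.7]
finger_gap: 0.0253
grip_force: 30.0
shift mm [ 0.  -0.1  0. ] turn [ 0.   -0.   -0.17] F [-0.3 -0.7  0.7] t 16.35
```

```bash
python3 -m creep '[0,0,-10,0,0,0, 0,0,-30,0,0,0, 0,0,-30,0,0,0, 0,0,-25,0,0,0, 25,56,0,0,0,0, 25,56,0,0,0,0, 25,56,0,0,0,0, 25,56,0,0,0,0]' && python3 -m creep '[15,36,0,0,0,0, 10.3,20,0,0,0,0, 0,0,0,0,0,0, 0,0,0,0,0,0, 0,0,0,0,0,0, 0,0,0,0,0,0, 0,0,0,0,0,0, 0,0,0,0,0,0]'; python3 -c "
from h import *
togo([.5009,-.0006,.159])
c=imaging.get_calibration('wrist');w=imaging.get_image('wrist')
s=robot.state()['eef_pos']
sh=s+[0,0,-.019]
print('tip,shoulder,top',proj(c,[sh-[0,0,.04],sh,sh+[0,0,.038]]).round(1),'hole',proj(c,[.5009,-.0006,.0622]).round(1))
cv2.imwrite('pics/w4.png',cv2.resize(w[150:350,150:410],None,fx=3,fy=3,interpolation=cv2.INTER_CUBIC))
cv2.imwrite('pics/s4.png',imaging.get_image('scene'))
cv2.imwrite('pics/t4.png',imaging.get_image('top'))"
```

```text
time: 17.35
eef_pos: [0.4924, 0.0587, 0.1595]
tcp_rot: [-3.141, -0.001, -0.299]
contact_force: [1.8, -0.4, -1.1]
finger_gap: 0.0253
grip_force: 30.0
time: 18.35
eef_pos: [0.5, -0.0003, 0.1589]
tcp_rot: [-3.142, 0.0, -0.299]
contact_force: [-0.4, -0.2, -1.5]
finger_gap: 0.0255
grip_force: 30.0
shift mm [ 0.9 -0.  -0.1] turn [-0.    0.   -0.15] F [-0.4 -0.2 -1.5] t 18.35
tip,shoulder,top [[276.7 228.7]
 [277.1 251.2]
 [277.6 283. ]] hole [[276.4 212.4]]
```

View pics/w4.png

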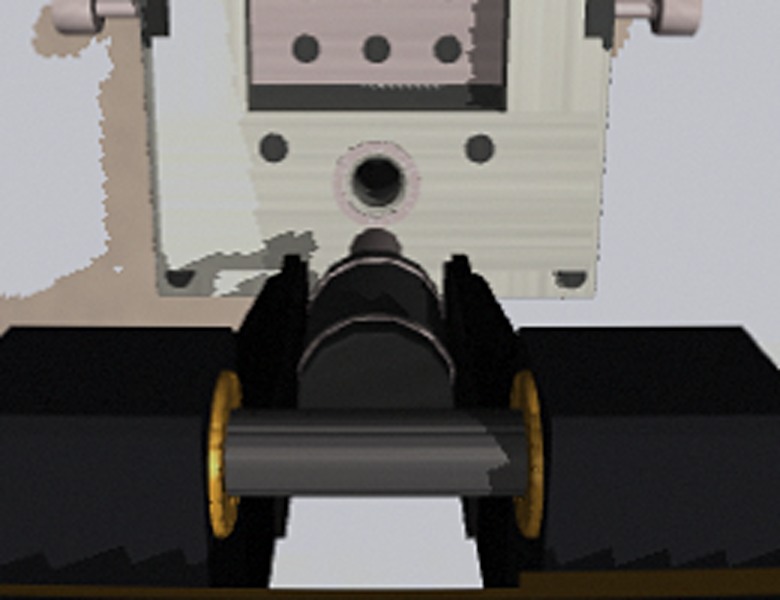

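The hole rim is centred at about (275.5, 210.5). The nose tip is near (275.3, 230), and the shoulder and head-top rim crests are at rows 236 and 255.7. I'll fit the offsets from these.

```bash
python3 -c "
from h import *
c=imaging.get_calibration('wrist');s=robot.state()['eef_pos'];togo([.5009,-.0006,.159])
cr=lambda P:((proj(c,P)+.5-150)*3-.5)
a=np.linspace(0,6.2832,200)
def circ(C,r): q=cr(C+r*(np.cos(a)[:,None]*EX+np.sin(a)[:,None]*EY)); return 'top %.1f bot %.1f L %.1f R %.1f'%(q[:,1].min(),q[:,1].max(),q[:,0].min(),q[:,0].max())
sh=s+[0,0,-.019]
for dx in(-.002,0,.002):
  S=sh+dx*EX
  print(dx,'nose',circ(S-[0,0,.04],.003),'| shank32',circ(S-[0,0,.032],.006),'| sh',circ(S,.013),'| top',circ(S+[0,0,.038],.013))
print('hole7',circ(np.array([.5009,-.0006,.0622]),.0085))
x0=(377+.5)/3-.5+150;y0=(181+.5)/3-.5+150
print('hole',atz(c,(x0,y0),.0622))
w=cv2.imread('pics/w4.png',0)
print('col376',[ (y,int(w[y,370:382].mean())) for y in range(136,268,4)])
print('row181',[ (x,int(w[178:185,x].mean())) for x in range(325,430,4)])"
```

```text
shift mm [ 0.9 -0.2 -0.1] turn [-0.    0.   -0.17] F [ 0.9 -0.5 -0.8] t 18.5
-0.002 nose top 233.2 bot 256.9 L 368.4 R 393.6 | shank32 top 232.3 bot 281.3 L 355.1 R 407.3 | sh top 252.4 bot 373.4 L 316.3 R 447.7 | top top 337.2 bot 481.5 L 302.2 R 464.5
0 nose top 225.2 bot 249.1 L 368.4 R 393.7 | shank32 top 224.0 bot 273.2 L 355.0 R 407.3 | sh top 242.6 bot 364.4 L 316.1 R 447.9 | top top 325.4 bot 471.0 L 301.9 R 464.8
0.002 nose top 217.1 bot 241.1 L 368.3 R 393.7 | shank32 top 215.6 bot 265.1 L 354.9 R 407.4 | sh top 232.9 bot 355.4 L 315.9 R 448.1 | top top 313.6 bot 460.3 L 301.5 R 465.1
hole7 top 158.4 bot 217.7 L 348.8 R 410.6
hole [ 0.50312435 -0.00051342  0.0622    ]
col376 [(136, 182), (140, 166), (144, 152), (148, 167), (152, 168), (156, 110), (160, 30), (164, 16), (168, 12), (172, 14), (176, 13), (180, 13), (184, 12), (188, 16), (192, 25), (196, 28), (200, 60), (204, 45), (208, 156), (212, 156), (216, 145), (220, 169), (224, 179), (228, 93), (232, 48), (236, 52), (240, 54), (244, 55), (248, 52), (252, 18), (256, 36), (260, 142), (264, 38)]
row181 [(325, 181), (329, 181), (333, 172), (337, 164), (341, 167), (345, 172), (349, 147), (353, 78), (357, 43), (361, 23), (365, 11), (369, 11), (373, 13), (377, 13), (381, 13), (385, 13), (389, 13), (393, 16), (397, 22), (401, 70), (405, 125), (409, 163), (413, 164), (417, 158), (421, 173), (425, 182), (429, 180)]
```

```bash
python3 -c "
import cv2,numpy as np
s=cv2.imread('pics/s4.png')[140:280,190:330];t=cv2.imread('pics/t4.png')[190:300,220:330]
f=lambda a:cv2.resize(np.clip(a*1.6,0,255).astype(np.uint8),(400,400),interpolation=cv2.INTER_CUBIC)
cv2.imwrite('pics/m5.png',np.hstack([f(s),f(t)]))"
```

```text
(no output)
```

View pics/m5.png

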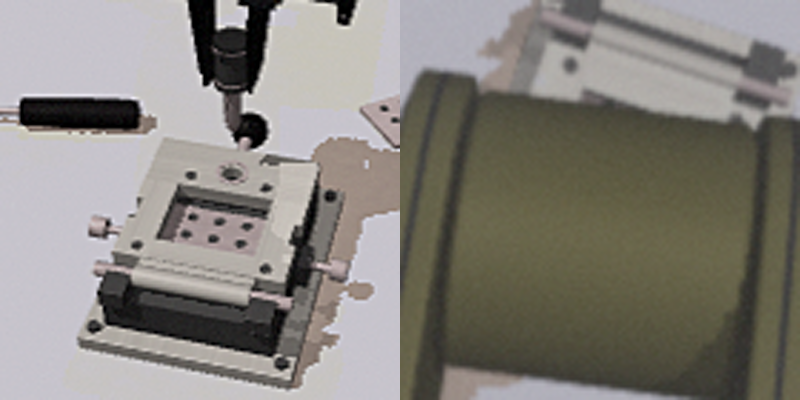

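```bash
python3 -m creep '[3.4,0.1,7,0,0,0, 0,0,10,0,0,0, 0,0,10,0,0,0, 0,0,3,0,0,0, 0,0,0,0,0,0, 0,0,0,0,0,0, 0,0,0,0,0,0, 0,0,0,0,0,0]'; python3 -c "
from h import *
c=imaging.get_calibration('wrist');w=imaging.get_image('wrist');s=robot.state()['eef_pos']
cr=lambda P:((proj(c,P)+.5-[215,165])*6-.5)
a=np.linspace(0,6.2832,200)
def circ(C,r): q=cr(C+r*(np.cos(a)[:,None]*EX+np.sin(a)[:,None]*EY)); return 'top %.1f bot %.1f L %.1f R %.1f'%(q[:,1].min(),q[:,1].max(),q[:,0].min(),q[:,0].max())
for dx in(-.002,0):
  S=s+[0,0,-.019]+dx*EX
  print(dx,'nose',circ(S-[0,0,.04],.003),'| shank32',circ(S-[0,0,.032],.006))
  for e in(0,.002): print('hole under+',e,circ((S+e*EX)*[1,1,0]+[0,0,.0622],.0085))
cv2.imwrite('pics/w6.png',cv2.resize(w[165:265,215:345],None,fx=6,fy=6,interpolation=cv2.INTER_CUBIC))"
```

```text
time: 19.5
eef_pos: [0.5034, -0.0017, 0.1293]
tcp_rot: [-3.141, -0.001, -0.3]
contact_force: [-0.3, 1.4, -1.9]
finger_gap: 0.0253
grip_force: 30.0
-0.002 nose top 377.4 bot 425.0 L 347.4 R 397.9 | shank32 top 375.7 bot 473.7 L 320.8 R 425.2
hole under+ 0 top 313.1 bot 443.9 L 303.2 R 441.5
hole under+ 0.002 top 297.4 bot 428.7 L 303.0 R 441.6
0 nose top 361.4 bot 409.2 L 347.4 R 397.9 | shank32 top 359.0 bot 457.5 L 320.7 R 425.3
hole under+ 0 top 297.4 bot 428.7 L 303.0 R 441.6
hole under+ 0.002 top 281.6 bot 413.6 L 302.9 R 441.8
```

View pics/w6.png

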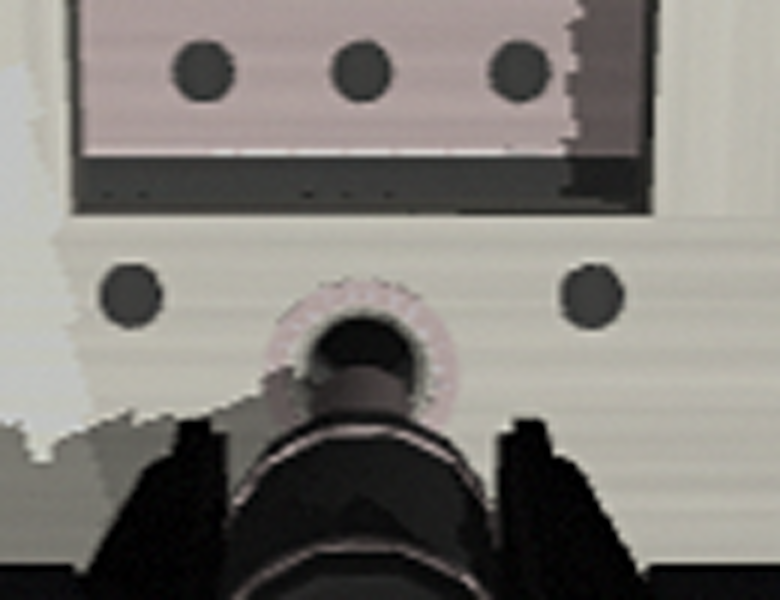

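The nose (about 361, 365 at its top edge) lines up with the hole ring, centred at (363, 369), so the pin is aligned to within about 0.5 mm. I'll start inserting it.

```bash
python3 -m creep '[0,0,4,0,0,0, 0,0,4,0,0,0, 0,0,4,0,0,0, 0,0,4,0,0,0, 0,0,2,0,0,0, 0,0,0,0,0,0, 0,0,0,0,0,0, 0,0,0,0,0,0]'; python3 -m creep '[0,0,3,0,0,0, 0,0,3,0,0,0, 0,0,2,0,0,0, 0,0,2,0,0,0, 0,0,2,0,0,0, 0,0,2,0,0,0, 0,0,0,0,0,0, 0,0,0,0,0,0]'
```

```text
time: 20.55
eef_pos: [0.5034, -0.0017, 0.1112]
tcp_rot: [-3.142, -0.0, -0.3]
contact_force: [0.1, -0.4, -1.3]
finger_gap: 0.0255
grip_force: 30.0
time: 21.55
eef_pos: [0.5032, -0.0016, 0.0969]
tcp_rot: [-3.142, 0.0, -0.3]
contact_force: [-0.9, -0.9, -1.1]
finger_gap: 0.0257
grip_force: 30.0
```

```bash
python3 -m creep '[0,0,3,0,0,0, 0,0,3,0,0,0, 0,0,2,0,0,0, 0,0,2,0,0,0, 0,0,2,0,0,0, 0,0,1,0,0,0, 0,0,0,0,0,0, 0,0,0,0,0,0]'; python3 -m creep '[0,0,1,0,0,0, 0,0,1,0,0,0, 0,0,1,0,0,0, 0,0,0,0,0,0, 0,0,0,0,0,0, 0,0,0,0,0,0, 0,0,0,0,0,0, 0,0,0,0,0,0]'
```

```text
time: 22.55
eef_pos: [0.5032, -0.0016, 0.084]
tcp_rot: [-3.142, 0.0, -0.3]
contact_force: [-0.7, 0.2, -0.2]
finger_gap: 0.0255
grip_force: 30.0
time: 23.55
eef_pos: [0.5033, -0.0016, 0.081]
tcp_rot: [-3.142, -0.0, -0.3]
contact_force: [-1.7, 0.4, 3.2]
finger_gap: 0.0255
grip_force: 30.0
```

Contact now, as predicted. I'll press down about 5 mm to shut the leaf and watch the force.

```bash
python3 -m creep '[0,0,1,0,0,0, 0,0,1,0,0,0, 0,0,1,0,0,0, 0,0,0,0,0,0, 0,0,0,0,0,0, 0,0,0,0,0,0, 0,0,0,0,0,0, 0,0,0,0,0,0]'; python3 -m creep '[0,0,1,0,0,0, 0,0,1,0,0,0, 0,0,0.5,0,0,0, 0,0,0,0,0,0, 0,0,0,0,0,0, 0,0,0,0,0,0, 0,0,0,0,0,0, 0,0,0,0,0,0]'
```

```text
time: 24.55
eef_pos: [0.5031, -0.0016, 0.078]
tcp_rot: [-3.142, 0.001, -0.3]
contact_force: [-3.4, 0.6, 6.1]
finger_gap: 0.0256
grip_force: 30.0
time: 25.55
eef_pos: [0.5029, -0.0015, 0.076]
tcp_rot: [3.141, 0.001, -0.3]
contact_force: [-5.2, 1.0, 7.9]
finger_gap: 0.0253
grip_force: 30.0
```

```bash
python3 -m creep '[-0.5,0,0.5,0,0,0, 0,0,0.5,0,0,0, 0,0,0,0,0,0, 0,0,0,0,0,0, 0,0,0,0,0,0, 0,0,0,0,0,0, 0,0,0,0,0,0, 0,0,0,0,0,0]'; python3 -m creep '[0,0,0.5,0,0,0, 0,0,0.5,0,0,0, 0,0,0,0,0,0, 0,0,0,0,0,0, 0,0,0,0,0,0, 0,0,0,0,0,0, 0,0,0,0,0,0, 0,0,0,0,0,0]'
```

```text
time: 26.55
eef_pos: [0.503, -0.0015, 0.0759]
tcp_rot: [3.142, 0.0, -0.3]
contact_force: [-7.5, -0.6, 13.3]
finger_gap: 0.0256
grip_force: 30.0
time: 27.55
eef_pos: [0.5031, -0.0015, 0.0758]
tcp_rot: [3.141, 0.001, -0.299]
contact_force: [-9.6, 1.2, 18.2]
finger_gap: 0.0252
grip_force: 30.0
```

```bash
python3 -m creep '[0,0,0,0,0,0, 0,0,0,0,0,0, 0,0,0,0,0,0, 0,0,0,0,0,0, 0,0,0,0,0,0, 0,0,0,0,0,0, 0,0,0,0,0,0, 0,0,0,0,0,0]'; python3 -c "
from h import *
s=imaging.get_image('scene')[120:290,180:350]
cv2.imwrite('pics/s7.png',cv2.resize(np.clip(s*1.5,0,255).astype(np.uint8),(600,600),interpolation=cv2.INTER_CUBIC))"
```

```text
time: 28.55
eef_pos: [0.503, -0.0015, 0.0758]
tcp_rot: [3.141, 0.001, -0.299]
contact_force: [-9.7, 1.4, 18.0]
finger_gap: 0.025
grip_force: 30.0
```

View pics/s7.png

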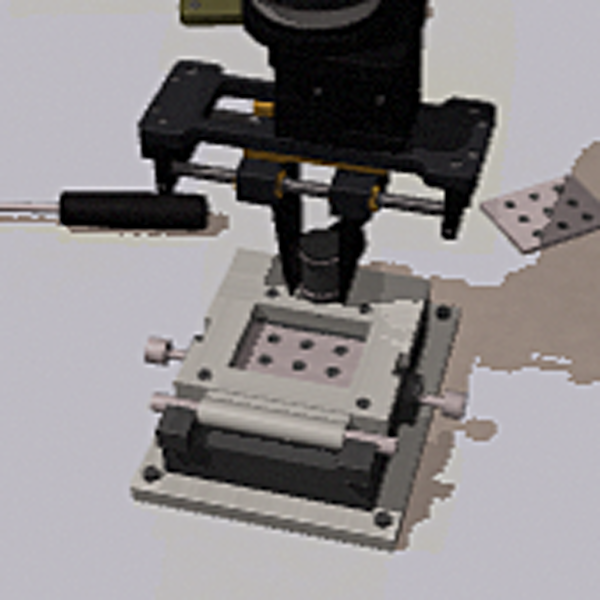

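The pin head sits on the leaf at about (320, 265), the leaf is flat, and the force holds steady at 18 N. I'm handing in the job.

```bash
python3 -c "
from bench import robot
print(robot.job_done())"
```

```text
the job is handed in; nothing more can be done
None
```

The leaf is shut with the pin seated through it, and the arm is still gripping the pin and pressing down with about 18 N; the job is handed in, at about 28.6 s.

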